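# Load the tube rack into the bench incubator and lower its heavy hood

### The arm

A 6-joint arm with a two-finger parallel gripper is mounted at the origin on the work surface. World frame = base frame: x ahead of the robot, y to its left, z up, the work surface at z = 0. Lengths are in m, angles in rad, forces in N, time in s.
With the tool pointing down it reaches from about 0.25 to 0.725 m from the base axis. Payload 4 kg.
Tool frame: the origin (TCP) lies midway between the tips of the shut fingers; the grasp point (between the pads) lies 19 mm behind it; z points along the fingers, y is the line along which they close (so a half turn about z gives the same grasp; the last joint's range is limited). The gripper opens to 85 mm and grips with 20 to 120 N. Pads are 22 mm wide; open, the fingers measure 114 mm over their backs; the gripper's body (76 mm by 85 mm) begins 54 mm behind the grasp point. The pads swing forward as they close: fully open they stand 13 mm farther back than shut.
Start: joints at [1.312, 0.241, 0.005, 1.335, 0, 1.571], TCP at [0.128, 0.483, 0.231] pointing down, gripper open.
Joint ranges: [-2.72, 2.72], [-1.05, 1.87], [-1.09, 1.28], [-1.99, 2.15], [-1.42, 1.44], [-3.14, 3.14]. Speed limits (rad/s): [2.79, 2.79, 3.14, 3.14, 3.14, 3.14].

### API

Orientations are given as a unit quaternion [x, y, z, w].
In Python, from workcell import bot gives the robot as it stands. The module is installed in compiled form; this text tells all that it offers.
- The arm moves only by the tool jog_arm, never from a script. Its argument "deltas" is a list of rows, each an object with "fingers": the opening, from 0 (shut) to 1 (fully open); "delta_pos": the shift along the tool's x, y, z normalised to -1 to 1, where 1 is 300 mm, a list of three; "yaw": the turn about the tool's z normalised to -1 to 1, where 1 is pi/4 rad. A call has 1 to 12 rows; each row is the pose to reach, as a shift and turn from the pose commanded when the call began, along the tool's axes at that moment; what a row does not reach only later rows make up. A row lasts 1/10 s, in which the tool goes at most 50 mm and 8.59 degrees, less where a joint would pass 70% of its speed; a pose out of reach is approached as far as the arm can. A call with a number of a shift or a turn outside -1 to 1 is refused whole. A call with a gripper value outside its range is refused whole. The fingers move at their own pace and stop on an object; the grip force is fixed at half the most. Time passes only in rows, so rows that repeat a pose let the fingers close. It gives the time, the measured TCP pose, the force, the opening and the grip force at its end, in the units of the state.
- bot.get_obs(): the state, without advancing time (a new reading comes with each control period).
- bot.camera(name): name is "scene" or "top" or "wrist"; returns a dict with "image" (420x560x3 uint8, red, green, blue), "range_z" (420x560 float32, m along the optical axis (not along the pixel's ray), 0 where there is no reading), "fx", "fy", "cx", "cy" (pixels), "rvec" (rotation vector, rad) and "tvec" (3), from world to camera coordinates, as OpenCV has them. Camera axes: x right, y down, z forward; pixel columns grow to the right and rows downward; lengths in m; the calibration is good to about 2 mm. A picture is of the moment at which its call begins.
- bot.job_done(): hands the job in; it is judged then, once.
The state is a dict: "clock": time; "joint_pos": joint angles; "joint_vel": joint speeds; "tau": joint torques, N m; "eef_pos": TCP position; "tool_rot": TCP orientation; "ft_force": force on the tool from outside, world axes, zero at the start; "ft_torque": the same for the moment, N m; "grip_width": finger opening in m; "grasp_force": force on a finger pad.
Only numpy, scipy, OpenCV 4.12 (cv2) and the standard library are available. Lean on these libraries where they do the work, as an engineer would, in place of code of your own. Each camera call takes 0.05 s, during which the arm holds its last target. There are 200 camera calls.

### The job

Start the incubation: clear away the forceps left lying across the open incubator, laying them down flat on the bench, and stand the blue rack of tubes in the empty aluminium tray inside, keeping it upright and setting it down gently. Then push the heavy hood over and bear it down under control all the way until it is fully shut, without letting it drop or slam. Leave the white rack, the bottle and the beaker where they are.

Things in the scene. Friction and masses are not known exactly. Their poses are not given: they have to be found in the camera images.
- incubator: White bench incubator, fixed. Origin: on the bench under the middle of its chamber. Own axes: -x to its front (turned roughly to world +y), y along the hinge, z up. Chamber: open steel well 150 (x) by 230 (y) mm, floor 18 mm and rim 106 mm above the bench, outer walls at x +-91, y +-133 mm; in front a sloping console out to x -176 mm, at most 80 mm high. Bays at y +43 and -43 mm.
- tray: Empty aluminium tray fixed in one bay of the incubator (which one varies). Origin: middle of its underside, on the chamber floor; axes parallel to the incubator's. 140 (x) x 70 (y) mm, floor 2 mm thick, lips 6 mm high; inside the lips 132 x 62 mm, for the rack's 120 x 50 mm foot with its long side along x.
- block: Aluminium heating block with blue-capped tubes, fixed in the other bay: 130 (x) x 60 (y) x 50 mm, caps up to 78 mm above its underside. Origin: middle of its underside, on the chamber floor. 31 mm are free between it and a rack standing centred in the tray.
- hood (a joint): Angle of the incubator's hood, rad: 0 = fully shut on the rim, 1.57 = upright, stop at 1.95; starts at 1.72 to 1.92, leaning back. It weighs about 1.4 kg (varies 15 %). Hinge friction of 0.65 N m holds it still above about 1.2 rad; lower down its weight wins and it falls and slams unless borne all the way (about 5 N at the bar).
- hood_hinge (a point): Middle of the hood's hinge line, on the rear top edge of the chamber: at (91, 0, 106) mm in the incubator's frame. The line runs along the incubator's y. The hood is a 182 x 266 x 24 mm grey frame with a clear window.
- hood_bar (a point): Middle of the hood's black round bar handle, 14 mm thick, parallel to the hinge line, 128 mm of it free between its end brackets. At hood angle a it lies (-228 cos a + 8 sin a, 228 sin a + 8 cos a) mm from the hinge in the incubator's x and z. Its axis stands 46 mm off the hood's front edge; when shut it overhangs the console, 114 mm above the bench.
- rack_c (a point): Centre (39 mm above the foot) of the blue tube rack with black-capped tubes, loose on the bench: 120 (x) x 50 (y) mm, solid blue top band from 42 to 58 mm above its foot (the place to hold it, across its 50 mm), caps up to 78 mm. x: long axis, z: up. 0.28 kg.
- forceps_c (a point): Centre (5 mm above its underside) of the steel forceps: 190 mm long (x), 10 mm high, 21 mm wide at the flat grip pads in its middle 44 mm, narrowing to both ends; 60 g, rigid (does not spring). At the start it lies front to back across the chamber's opening, on the front and rear rim.
- white_rack_c (a point): Centre of a white rack with red caps, a bystander: same shape and size as the blue one.
- bottle_c (a point): Centre of the amber bottle, a bystander: 68 mm wide, 150 mm high.
- beaker_c (a point): Centre of the glass beaker, a bystander: 72 mm wide, 90 mm high.

How it is judged:
On the way, in this order (a step that is already met when the one before it is completed fails the run):
1. the blue rack stands in the empty tray, upright, with the hood still up (x of rack_c in the frame of tray between -0.014 and 0.014 m and y of rack_c in the frame of tray between -0.012 and 0.012 m and z of rack_c in the frame of tray between 0.037 and 0.045 m and angle between rack_c's own z axis and vertical below 0.06 rad and value of joint hood above 1.2 rad), for 0.2 s.
2. the hood is fully shut (value of joint hood below 0.015 rad), for 0.2 s.
At the end, for the whole second after the job is handed in: The hood is fully shut (under 0.015 rad); the blue rack stands upright (within 0.06 rad) on the tray's floor between its lips (centre within 14 mm along and 12 mm across of the tray's centre); the forceps lie flat on the bench (centre under 15 mm high, within 0.12 rad of level); all at rest (x of rack_c in the frame of tray between -0.014 and 0.014 m and y of rack_c in the frame of tray between -0.012 and 0.012 m and z of rack_c in the frame of tray between 0.037 and 0.045 m and angle between rack_c's own z axis and vertical below 0.06 rad and value of joint hood below 0.015 rad and height (world z) of forceps_c below 0.015 m and angle between forceps_c's own x axis and vertical between 1.45 and 1.69 rad and linear speed of each of forceps, rack below 0.02 m/s); the robot touches nothing.
It fails at once if the hood drops, slams or is thrown: it swings shut faster than 1.6 rad/s (0.36 m/s at the bar) (velocity of joint hood below -1.6 rad/s).
It fails at once if the blue rack is tipped more than 0.4 rad (angle between rack_c's own z axis and vertical above 0.4 rad).
It fails at once if the blue rack is dropped into the incubator (faster than 0.45 m/s within 70 mm of the tray's middle and less than 30 mm above its place) (horizontal distance between rack_c and tray below 0.07 m and height (world z) of rack_c below 0.089 m and linear speed of rack above 0.45 m/s).
It fails at once if the white rack, the bottle or the beaker is pushed more than 30 mm or tipped more than 0.3 rad (distance of any of white_rack_c, bottle_c, beaker_c from where it was at the start of the episode above 0.03 m or angle between any of white_rack_c, bottle_c, beaker_c's own z axis and vertical above 0.3 rad).
It fails at once if the forceps are dropped on to the bench (faster than 0.7 m/s less than 15 mm above lying there) (height (world z) of forceps_c below 0.02 m and linear speed of forceps above 0.7 m/s).
It also fails if it takes over 72 s, if anything falls off the work surface, if the arm or the gripper's body presses on something with over 40 N, if the wrist force passes 120 N, or if a joint passes its speed limit or range.

## Working session

There is one attempt and no reset: what is moved stays moved. The work goes in short steps, Python scripts to look and compute and a tool call to move; the robot and the scene stay as the last step left them, time stands still between calls to the robot, and variables do not carry over. Pictures are saved under pics/ and viewed, at most 10 in all, crops included, and the job is handed in when it is done.

Besides the shell and the picture viewer there is one more tool, called after ">>>" by a JSON object that holds its "op" and its "data". jog_arm: Moves the arm, as the interface text tells. Scaled input: -1 to 1 covers 300 mm each way for a shift and pi/4 rad each way for a turn. Its arguments: {"type":"object","properties":{"deltas":{"type":"array","items":{"type":"object","properties":{"fingers":{"type":"number"},"delta_pos":{"type":"array","items":{"type":"number"}},"yaw":{"type":"number"}}}}},"required":["deltas"]}

```bash
mkdir -p pics; cat > h.py <<'E'
import numpy as np, cv2
from workcell import bot
from scipy.spatial.transform import Rotation as R
def cloud(c):
    z=c["range_z"]; v,u=np.mgrid[0:z.shape[0],0:z.shape[1]]
    P=np.stack([(u-c["cx"])/c["fx"]*z,(v-c["cy"])/c["fy"]*z,z],-1)
    M=R.from_rotvec(np.ravel(c["rvec"])).as_matrix()
    return (P-np.ravel(c["tvec"]))@M
def save(c,n): cv2.imwrite(f"pics/{n}.png",c["image"][...,::-1])
E
python3 - <<'E'
from h import *
import pickle
for n in("scene","top"):
    c=bot.camera(n);save(c,n+"0");pickle.dump(c,open(n+"0.pkl","wb"))
o=bot.get_obs();print(o)
E
```

```text
{'clock': 0.1, 'joint_pos': array([ 1.31196252e+00,  2.41346453e-01,  3.83729087e-03,  1.33523521e+00,
       -2.60424399e-05,  1.57076653e+00]), 'joint_vel': array([ 8.44371033e-04, -6.27419753e-04,  2.94382832e-03,  2.22049286e-05,
        2.82912366e-04,  1.95752528e-04]), 'tau': array([ 1.15634652e-03, -3.73137617e+01,  2.53010076e+01,  1.08784984e-02,
        1.86844218e-04, -3.41819202e-06]), 'eef_pos': array([0.12783314, 0.48277153, 0.23048934]), 'tool_rot': array([ 1.29041093e-01,  9.91638769e-01, -9.67554067e-04, -1.12805257e-04]), 'ft_force': array([ 0.03746306, -0.59986318, -0.60720569]), 'ft_torque': array([-0.00822943, -0.02825199, -0.01035072]), 'grasp_force': 0.0, 'grip_width': 0.08508553677351877}
```

View pics/scene0.png

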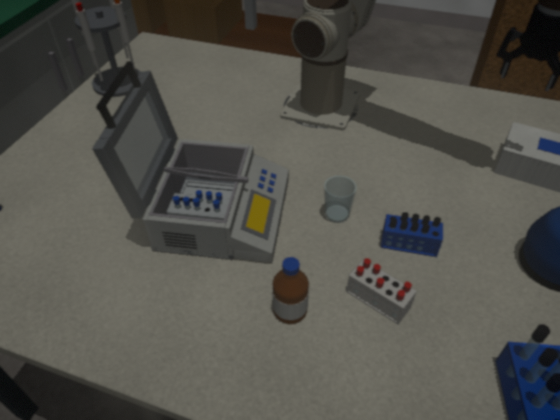

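View pics/top0.png

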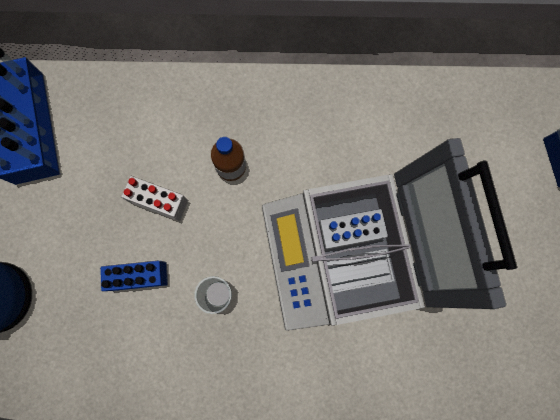

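The top view has front = left (+y) and up = +x. It shows the blue rack at (133,276), the white rack at (153,197), the bottle at (228,158) and the beaker at (214,295). In the incubator, the block is in the upper bay (355,229), the tray in the lower bay (360,272), the forceps along (315,260)-(408,247), and the bar along (480,170)-(505,265).

```bash
python3 - <<'E'
from h import *
import pickle
c=pickle.load(open("top0.pkl","rb"));P=cloud(c);im=c["image"].astype(int)
ok=c["range_z"]>0
v,u=np.mgrid[0:420,0:560]
def box(u0,u1,v0,v1): return ok&(u>=u0)&(u<=u1)&(v>=v0)&(v<=v1)
def rect(m,n):
    p=P[m]; r=cv2.minAreaRect((p[:,:2]*1000).astype(np.float32)); print(n,m.sum(),np.round(r[0],1),np.round(r[1],1),round(r[2],1),"z med",np.round(np.median(p[:,2]),4),"zmax",p[:,2].max().round(3))
Z=P[...,2]
print("bench z",np.median(Z[box(60,120,330,400)]))
rect(box(300,425,170,325)&(abs(Z-.106)<.004),"rim")
rect(box(90,175,250,300)&(abs(Z-.058)<.004),"rackband")
rect(box(90,175,250,300)&(Z>.03),"rack all")
rect(box(110,195,170,225)&(Z>.03),"white")
rect(box(200,250,130,185)&(Z>.03),"bottle")
rect(box(190,236,272,320)&(Z>.03),"beaker")
m=box(318,400,200,255)&(abs(Z-.068)<.004);rect(m,"blocktop")
m=box(318,400,245,300)&(Z<.03)&(Z>.01);rect(m,"trayfloor")
m=box(305,415,235,270)&(Z>.108)&(Z<.125);rect(m,"forceps")
gray=im.sum(-1)
m=box(455,520,155,275)&(Z>.25);p=P[m];print("bar/hood hi",p.min(0),p.max(0))
m=m&(gray<100);rect(m,"bar dark")
for a,b in((478,180),(485,205),(492,225),(499,250)):
    s=box(a-6,a+10,b,b); k=np.argmax(np.where(s,Z,-1)); print(np.round(P.reshape(-1,3)[k],3))
for (a,b) in ((315,260),(340,256),(361,253),(380,250),(405,247)): print(P[b-3:b+4,a].round(3)[:,:].tolist())
E
```

```text
bench z -0.000845936648938423
rim 3718 [ 502.4 -129.7] [266.6 193.7] 11.2 z med 0.1049 zmax 0.11
rackband 996 [445.5 327.5] [ 50.  120.7] 6.5 z med 0.057 zmax 0.062
rack all 1561 [445.5 327.2] [ 50.1 121.3] 6.4 z med 0.0577 zmax 0.08
white 1451 [610.4 292.8] [121.3  50.6] 70.1 z med 0.0573 zmax 0.08
bottle 1103 [688.2 134.9] [61.3 67.8] 11.3 z med 0.1034 zmax 0.152
beaker 543 [409.9 155.4] [70.4 69.6] 2.0 z med 0.0809 zmax 0.092
blocktop 1496 [ 534.3 -132.3] [116.3 141.6] 11.3 z med 0.0674 zmax 0.072
trayfloor 3360 [ 454.6 -150.4] [127.7 138.5] 10.5 z med 0.0189 zmax 0.03
forceps 510 [ 491.2 -132.3] [ 65.1 198.7] 1.8 z med 0.1153 zmax 0.125
bar/hood hi [ 0.44618652 -0.2923868   0.25000436] [ 0.63275749 -0.23678272  0.33789001]
bar dark 1461 [ 528.4 -261.8] [153.7  22.2] 11.8 z med 0.3326 zmax 0.338
[ 0.577 -0.257  0.335]
[ 0.541 -0.263  0.337]
[ 0.513 -0.27   0.336]
[ 0.479 -0.279  0.336]
[[0.482, -0.039, 0.116], [0.48, -0.039, 0.115], [0.478, -0.039, 0.116], [0.476, -0.039, 0.114], [0.477, -0.044, 0.078], [0.475, -0.044, 0.076], [0.473, -0.044, 0.078]]
[[0.498, -0.105, 0.016], [0.496, -0.105, 0.016], [0.494, -0.104, 0.017], [0.492, -0.105, 0.014], [0.489, -0.104, 0.018], [0.481, -0.087, 0.113], [0.479, -0.087, 0.114]]
[[0.505, -0.15, 0.017], [0.503, -0.15, 0.018], [0.501, -0.15, 0.018], [0.498, -0.15, 0.017], [0.496, -0.149, 0.022], [0.494, -0.149, 0.021], [0.485, -0.127, 0.115]]
[[0.512, -0.191, 0.017], [0.51, -0.192, 0.014], [0.507, -0.191, 0.018], [0.505, -0.19, 0.022], [0.503, -0.189, 0.022], [0.501, -0.19, 0.02], [0.491, -0.163, 0.115]]
[[0.51, -0.215, 0.106], [0.507, -0.212, 0.115], [0.506, -0.215, 0.107], [0.503, -0.212, 0.115], [0.501, -0.211, 0.117], [0.5, -0.215, 0.104], [0.498, -0.215, 0.104]]
```

```bash
cat >> h.py <<'E'
def go(p,th,o=None,cur=None):
    """deltas (tool axes, /0.3) and yaw (/(pi/4)) from the current pose to TCP p, tool-y heading th (deg)"""
    o=o or bot.get_obs(); M=R.from_quat(o["tool_rot"]).as_matrix()
    h=np.degrees(np.arctan2(M[1,1],M[0,1])); d=M.T@(np.array(p)-o["eef_pos"])/.3
    y=-((th-h+180)%360-180)/45
    return np.round(d,3),round(y,3),round(h,1)
E
python3 - <<'E'
from h import *
import pickle
c=pickle.load(open("top0.pkl","rb"));P=cloud(c);ok=c["range_z"]>0
v,u=np.mgrid[0:420,0:560]
def box(u0,u1,v0,v1): return ok&(u>=u0)&(u<=u1)&(v>=v0)&(v<=v1)
Z=P[...,2]
def fr(p,t,o): 
    t=np.radians(t);ex=np.array([np.sin(t),-np.cos(t)]);ey=np.array([np.cos(t),np.sin(t)]);q=p[:,:2]-o
    return np.c_[q@ex,q@ey]
m=box(300,430,165,330)&(abs(Z-.105)<.003)
# front strip only: outer wall side lines
o=np.array([.5024,-.1297])
for t in (10.7,11,11.2,11.5,12):
    q=fr(P[m],t,o); print(t,np.percentile(q[:,1],[.5,2,98,99.5]).round(4),np.percentile(q[:,0],[.3,1,2,99]).round(4))
# front edge per y bin
q=fr(P[m],11.2,o)
ys=np.arange(-.12,.121,.02);mn=[np.sort(q[abs(q[:,1]-y)<.01,0])[:3].mean() for y in ys];print("front slope deg",np.degrees(np.polyfit(ys,mn,1)[0]),np.mean(mn))
xs=np.arange(-.08,.06,.02)
for s in(1,-1):
    mx=[np.sort(s*q[abs(q[:,0]-x)<.01,1])[-3:].mean() for x in xs];f=np.polyfit(xs,mx,1);print("side",s,np.degrees(f[0]),np.mean(mx))
m=box(305,415,235,270)&(Z>.111)&(Z<.122);q=fr(P[m],11.2,o);q=P[m][(abs(q[:,1])<.06)&(abs(q[:,0])<.11)]
q2=q[:,:2].astype(np.float32);l=cv2.fitLine(q2,cv2.DIST_HUBER,0,.01,.01).ravel();a=l[:2]*np.sign(-l[1]);s=(q2-l[2:])@a
perp=np.abs((q2-l[2:])@np.array([-a[1],a[0]]));print(perp.max())
print("forceps dir",a,"ang of closing",np.degrees(np.arctan2(a[0],-a[1])),"ends",s.min(),s.max(),"centre",l[2:]+a*(s.min()+s.max())/2,np.median(q[:,2]))
pts=P[box(455,520,155,275)&(Z>.326)];r=cv2.minAreaRect((pts[:,:2]*1000).astype(np.float32));print("bar top",r,np.percentile(pts[:,2],98))
E
```

```text
10.7 [-0.1328 -0.1315  0.1313  0.1326] [-0.0879 -0.0873 -0.0866  0.0948]
11 [-0.1327 -0.1314  0.1313  0.1325] [-0.0876 -0.0871 -0.0865  0.0945]
11.2 [-0.1327 -0.1315  0.1313  0.1325] [-0.0875 -0.0871 -0.0865  0.0946]
11.5 [-0.1327 -0.1315  0.1313  0.1325] [-0.0876 -0.0871 -0.0866  0.0945]
12 [-0.1329 -0.1316  0.1312  0.1326] [-0.0883 -0.0874 -0.0867  0.0945]
front slope deg -0.05510516497618706 -0.08754057672345167
side 1 0.27897897153228474 0.13264178913252517
side -1 -0.13942261255267477 0.1327911372976777
0.025346179
forceps dir [ 0.14697906 -0.9891396 ] ang of closing 8.4519 ends -0.10606545 0.09205319 centre [ 0.493087   -0.13104895] 0.11548107736650846
bar top ((530.1072998046875, -268.04229736328125), (156.018310546875, 14.977078437805176), 10.873414993286133) 0.3367442054457435
```

```bash
python3 - <<'E'
from h import *
print(go((.32,.17,.23),42))
E
```

```text
(array([-0.886, -0.844,  0.003]), np.float64(0.737), np.float64(75.2))
```

>>> {"op": "jog_arm", "data": {"deltas": [{"delta_pos": [-0.886, -0.844, 0], "yaw": 0.737, "fingers": 0.42}, {"delta_pos": [-0.886, -0.844, 0], "yaw": 0.737, "fingers": 0.42}, {"delta_pos": [-0.886, -0.844, 0], "yaw": 0.737, "fingers": 0.42}, {"delta_pos": [-0.886, -0.844, 0], "yaw": 0.737, "fingers": 0.42}, {"delta_pos": [-0.886, -0.844, 0], "yaw": 0.737, "fingers": 0.42}, {"delta_pos": [-0.886, -0.844, 0], "yaw": 0.737, "fingers": 0.42}, {"delta_pos": [-0.886, -0.844, 0], "yaw": 0.737, "fingers": 0.42}, {"delta_pos": [-0.886, -0.844, 0], "yaw": 0.737, "fingers": 0.42}, {"delta_pos": [-0.886, -0.844, 0], "yaw": 0.737, "fingers": 0.42}]}}

```text
clock: 1.0
eef_pos: [0.3208, 0.1685, 0.2311]
tool_rot: [0.409, 0.912, -0.0, -0.0]
ft_force: [0.7, -0.0, -0.7]
grip_width: 0.0359
grasp_force: 0.0
```

```bash
python3 - <<'E'
from h import *
print(bot.get_obs()["eef_pos"],go((.493,-.131,.20),8.5))
E
```

```text
[0.32082352 0.16848181 0.23109138] (array([-1.127, -0.235,  0.104]), np.float64(0.737), np.float64(41.7))
```

>>> {"op": "jog_arm", "data": {"deltas": [{"delta_pos": [-0.99, -0.207, 0.05], "yaw": 0.737, "fingers": 0.42}, {"delta_pos": [-0.99, -0.207, 0.05], "yaw": 0.737, "fingers": 0.42}, {"delta_pos": [-0.99, -0.207, 0.05], "yaw": 0.737, "fingers": 0.42}, {"delta_pos": [-0.99, -0.207, 0.05], "yaw": 0.737, "fingers": 0.42}, {"delta_pos": [-0.99, -0.207, 0.05], "yaw": 0.737, "fingers": 0.42}, {"delta_pos": [-0.99, -0.207, 0.05], "yaw": 0.737, "fingers": 0.42}, {"delta_pos": [-0.99, -0.207, 0.05], "yaw": 0.737, "fingers": 0.42}, {"delta_pos": [-0.99, -0.207, 0.05], "yaw": 0.737, "fingers": 0.42}]}}

```text
clock: 1.8
eef_pos: [0.4727, -0.0915, 0.2153]
tool_rot: [0.651, 0.759, -0.0, -0.001]
ft_force: [-0.7, 1.0, -0.3]
grip_width: 0.0359
grasp_force: 0.0
```

```bash
python3 - <<'E'
from h import *
import pickle
c=bot.camera("wrist");save(c,"w1");pickle.dump(c,open("w1.pkl","wb"))
print(bot.get_obs()["eef_pos"],go((.493,-.131,.095),8.5))
E
```

```text
[ 0.47222194 -0.09059642  0.21558279] (array([-0.144,  0.048,  0.402]), np.float64(0.008), np.float64(8.9))
```

View pics/w1.png

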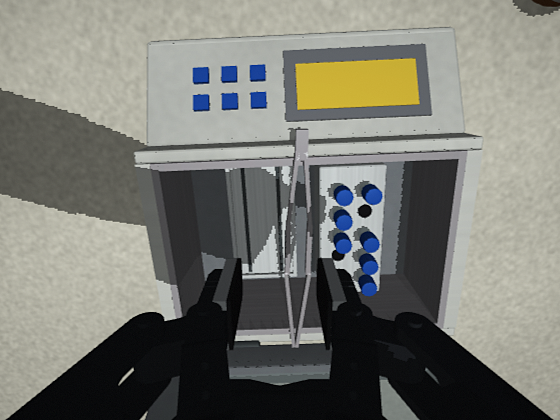

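The wrist view shows the forceps running from (300,130) at the front to (296,345) at the rear, with the tray on the left and the block on the right. I'll refine the forceps position from this depth image.

```bash
python3 - <<'E'
from h import *
import pickle
c=pickle.load(open("w1.pkl","rb"));P=cloud(c);Z=P[...,2]
v,u=np.mgrid[0:420,0:560]
m=(u>275)&(u<322)&(v>125)&(v<348)&(Z>.1095)&(Z<.122)
p=P[m];print(m.sum(),np.median(p[:,2]))
r=cv2.minAreaRect((p[:,:2]*1000).astype(np.float32));print(r)
for a in range(135,345,25):
    k=m[a]; print(a,P[a][k][:,:2].min(0).round(3) if k.any() else 0,P[a][k][:,:2].max(0).round(3) if k.any() else 0)
# tray / rim check
o=np.array([.5031,-.1331]);t=np.radians(11.2);ex=np.array([np.sin(t),-np.cos(t)]);ey=np.array([np.cos(t),np.sin(t)])
q=(P[...,:2]-o)
x=q@ex;y=q@ey
m=(abs(Z-.105)<.003)&(abs(y)<.15)&(x<.1)&(x>-.12);print("rim",np.percentile(x[m],[.5,1]),np.percentile(y[m],[.5,1,99,99.5]))
E
```

```text
2197 0.11484047950547577
((502.6025085449219, -127.10194396972656), (40.733585357666016, 196.56959533691406), 5.015984535217285)
135 [ 0.477 -0.035] [ 0.485 -0.034]
160 [ 0.479 -0.053] [ 0.488 -0.052]
185 [ 0.48  -0.072] [ 0.492 -0.07 ]
210 [ 0.481 -0.092] [ 0.497 -0.089]
235 [ 0.481 -0.113] [ 0.503 -0.11 ]
260 [ 0.485 -0.135] [ 0.506 -0.131]
285 [ 0.489 -0.158] [ 0.508 -0.154]
310 [ 0.495 -0.182] [ 0.508 -0.179]
335 [ 0.501 -0.207] [ 0.509 -0.206]
rim [-0.09296307 -0.09274201] [-0.13090515 -0.13048102  0.1340447   0.13437162]
```

>>> {"op": "jog_arm", "data": {"deltas": [{"delta_pos": [-0.13, 0.05, 0.1], "yaw": 0.008, "fingers": 0.42}, {"delta_pos": [-0.13, 0.05, 0.23], "yaw": 0.008, "fingers": 0.42}, {"delta_pos": [-0.13, 0.05, 0.25], "yaw": 0.008, "fingers": 0.42}, {"delta_pos": [-0.13, 0.05, 0.25], "yaw": 0.008, "fingers": 0.42}]}}

```text
clock: 2.25
eef_pos: [0.4917, -0.1257, 0.1405]
tool_rot: [0.652, 0.758, -0.001, -0.002]
ft_force: [-0.2, 0.3, 0.2]
grip_width: 0.0356
grasp_force: 0.0
```

```bash
python3 - <<'E'
from h import *
print(bot.get_obs()["eef_pos"],go((.4935,-.127,.095),8.3))
E
```

```text
[ 0.49174623 -0.12570486  0.14053682] (array([-0.005,  0.006,  0.152]), np.float64(0.007), np.float64(8.6))
```

>>> {"op": "jog_arm", "data": {"deltas": [{"delta_pos": [-0.005, 0.006, 0.08], "yaw": 0.007, "fingers": 0.42}, {"delta_pos": [-0.005, 0.006, 0.15], "yaw": 0.007, "fingers": 0.42}, {"delta_pos": [-0.005, 0.006, 0.15], "yaw": 0.007, "fingers": 0.42}, {"delta_pos": [-0.005, 0.006, 0.15], "yaw": 0.007, "fingers": 0}, {"delta_pos": [-0.005, 0.006, 0.15], "yaw": 0.007, "fingers": 0}, {"delta_pos": [-0.005, 0.006, 0.15], "yaw": 0.007, "fingers": 0}, {"delta_pos": [-0.005, 0.006, 0.15], "yaw": 0.007, "fingers": 0}, {"delta_pos": [-0.005, 0.006, 0.1], "yaw": 0.007, "fingers": 0}, {"delta_pos": [-0.005, 0.006, -0.05], "yaw": 0.007, "fingers": 0}, {"delta_pos": [-0.005, 0.006, -0.2], "yaw": 0.007, "fingers": 0}, {"delta_pos": [-0.005, 0.006, -0.25], "yaw": 0.007, "fingers": 0}, {"delta_pos": [-0.005, 0.006, -0.25], "yaw": 0.007, "fingers": 0}]}}

```text
clock: 3.45
eef_pos: [0.4977, -0.1298, 0.2201]
tool_rot: [0.655, 0.756, 0.002, 0.004]
ft_force: [0.2, -0.2, -1.2]
grip_width: 0.0194
grasp_force: 58.8
```

```bash
python3 - <<'E'
from h import *
o=bot.get_obs();print(o["eef_pos"],go((.40,.03,.22),8.5),go((.29,.26,.22),8.5),o["joint_pos"])
E
```

```text
[ 0.49769813 -0.12983628  0.22013174] (array([ 0.574, -0.247, -0.003]), np.float64(-0.008), np.float64(8.2)) (array([ 1.384, -0.501, -0.008]), np.float64(-0.008), np.float64(8.2)) [-2.55092865e-01  2.67693815e-01  1.15805544e-02  1.30674933e+00
 -1.58067252e-04  1.17341857e+00]
```

>>> {"op": "jog_arm", "data": {"deltas": [{"delta_pos": [0.95, -0.344, 0], "yaw": 0, "fingers": 0}, {"delta_pos": [0.95, -0.344, 0], "yaw": 0, "fingers": 0}, {"delta_pos": [0.95, -0.344, 0], "yaw": 0, "fingers": 0}, {"delta_pos": [0.95, -0.344, 0], "yaw": 0, "fingers": 0}, {"delta_pos": [0.95, -0.344, 0], "yaw": 0, "fingers": 0}, {"delta_pos": [0.95, -0.344, 0], "yaw": 0, "fingers": 0}, {"delta_pos": [0.95, -0.344, 0], "yaw": 0, "fingers": 0}, {"delta_pos": [0.95, -0.344, 0], "yaw": 0, "fingers": 0}]}}

```text
clock: 4.25
eef_pos: [0.3516, 0.139, 0.2153]
tool_rot: [0.653, 0.757, -0.001, -0.0]
ft_force: [0.0, 0.3, -0.1]
grip_width: 0.0195
grasp_force: 58.9
```

```bash
python3 - <<'E'
from h import *
import pickle
c=bot.camera("wrist");save(c,"w2");P=cloud(c);Z=P[...,2]
o=bot.get_obs();print(o["eef_pos"],go((.29,.26,.05),8.5),o["joint_pos"])
v,u=np.mgrid[0:420,0:560]
m=(u>255)&(u<330)&(v>100)&(v<400)&(Z>.19)&(Z<.28)&(P[...,1]<.31)
q=P[m]; 
x0=o["eef_pos"]
for d in np.arange(-.09,.13,.03):
    k=abs(q[:,1]-x0[1]-d)<.004
    if k.any(): print(d.round(2),np.percentile(q[k][:,2],[5,50,95]).round(4))
E
```

```text
[0.35237912 0.13811629 0.21543901] (array([ 0.432, -0.147,  0.551]), np.float64(-0.006), np.float64(8.2)) [ 3.74128189e-01  9.08882470e-03 -3.05872162e-01  1.25738627e+00
 -7.20163738e-04  1.80095202e+00]
-0.06 [0.2225 0.2225 0.2229]
-0.03 [0.2233 0.2315 0.2325]
0.0 [0.2286 0.2328 0.2606]
0.03 [0.2288 0.2316 0.2325]
0.06 [0.2305 0.2316 0.2327]
```

>>> {"op": "jog_arm", "data": {"deltas": [{"delta_pos": [0.432, -0.147, 0.1], "yaw": 0, "fingers": 0}, {"delta_pos": [0.432, -0.147, 0.2], "yaw": 0, "fingers": 0}, {"delta_pos": [0.432, -0.147, 0.3], "yaw": 0, "fingers": 0}, {"delta_pos": [0.432, -0.147, 0.45], "yaw": 0, "fingers": 0}, {"delta_pos": [0.432, -0.147, 0.58], "yaw": 0, "fingers": 0}, {"delta_pos": [0.432, -0.147, 0.62], "yaw": 0, "fingers": 0}, {"delta_pos": [0.432, -0.147, 0.62], "yaw": 0, "fingers": 0}]}}

```text
clock: 5.0
eef_pos: [0.2898, 0.2571, 0.0274]
tool_rot: [0.656, 0.755, -0.004, -0.0]
ft_force: [0.3, 0.1, 0.2]
grip_width: 0.02
grasp_force: 58.9
```

```bash
python3 - <<'E'
from h import *
o=bot.get_obs();print(o["eef_pos"],go((.29,.26,.003),8.5))
E
```

```text
[0.28976866 0.25710088 0.0274203 ] (array([0.01 , 0.003, 0.081]), np.float64(-0.012), np.float64(8.0))
```

>>> {"op": "jog_arm", "data": {"deltas": [{"delta_pos": [0, 0, 0.04], "yaw": 0, "fingers": 0}, {"delta_pos": [0, 0, 0.075], "yaw": 0, "fingers": 0}, {"delta_pos": [0, 0, 0.078], "yaw": 0, "fingers": 0}, {"delta_pos": [0, 0, 0.078], "yaw": 0, "fingers": 0}, {"delta_pos": [0, 0, 0.078], "yaw": 0, "fingers": 0.5}, {"delta_pos": [0, 0, 0.078], "yaw": 0, "fingers": 0.5}, {"delta_pos": [0, 0, 0.078], "yaw": 0, "fingers": 0.5}, {"delta_pos": [0, 0, 0], "yaw": 0, "fingers": 0.6}, {"delta_pos": [0, 0, -0.15], "yaw": 0, "fingers": 0.8}, {"delta_pos": [0, 0, -0.3], "yaw": 0, "fingers": 0.9}, {"delta_pos": [0, 0, -0.45], "yaw": 0, "fingers": 0.9}, {"delta_pos": [0, 0, -0.5], "yaw": 0, "fingers": 0.9}]}}

```text
clock: 6.2
eef_pos: [0.2927, 0.2621, 0.1852]
tool_rot: [0.655, 0.756, 0.004, 0.001]
ft_force: [1.0, 0.1, 0.0]
grip_width: 0.0765
grasp_force: 0.0
```

```bash
python3 - <<'E'
from h import *
c=bot.camera("wrist");save(c,"w3");P=cloud(c);Z=P[...,2]
m=(Z>.005)&(Z<.03)&(abs(P[...,0]-.29)<.05)&(abs(P[...,1]-.26)<.13)
print(m.sum(),np.percentile(Z[m],[5,50,95]))
m=(abs(Z-.057)<.004)&(abs(P[...,0]-.445)<.06)&(abs(P[...,1]-.327)<.09);print("rack",cv2.minAreaRect((P[m][:,:2]*1000).astype(np.float32)),m.sum())
o=bot.get_obs();print(o["eef_pos"],go((.4455,.3272,.17),6.4))
E
```

```text
1417 [0.00759346 0.00894366 0.01020407]
rack ((446.5122985839844, 330.1151123046875), (50.87907028198242, 120.35795593261719), 6.697253227233887) 6017
[0.29312356 0.26251311 0.18577496] (array([0.141, 0.533, 0.058]), np.float64(0.04), np.float64(8.2))
```

View pics/w3.png

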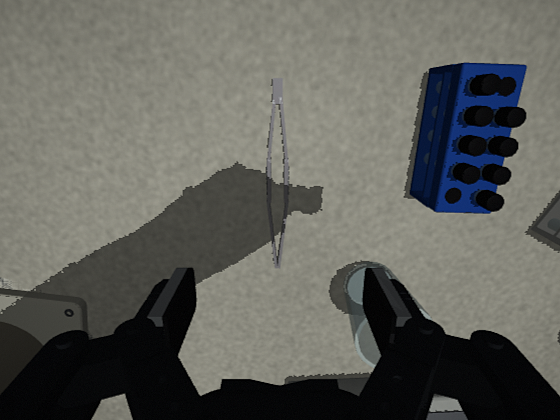

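The forceps lie flat on the bench at (277,80)-(277,265), with a top height of about 9 mm. Next is the blue rack, at (475,140) in this view.

>>> {"op": "jog_arm", "data": {"deltas": [{"delta_pos": [0.145, 0.535, 0.05], "yaw": 0.038, "fingers": 0.95}, {"delta_pos": [0.145, 0.535, 0.1], "yaw": 0.038, "fingers": 0.95}, {"delta_pos": [0.145, 0.535, 0.1], "yaw": 0.038, "fingers": 0.95}, {"delta_pos": [0.145, 0.535, 0.15], "yaw": 0.038, "fingers": 0.95}, {"delta_pos": [0.145, 0.535, 0.2], "yaw": 0.038, "fingers": 0.95}, {"delta_pos": [0.145, 0.535, 0.2], "yaw": 0.038, "fingers": 0.95}]}}

```text
clock: 6.85
eef_pos: [0.4418, 0.3248, 0.1166]
tool_rot: [0.666, 0.746, -0.004, -0.001]
ft_force: [-0.1, -0.4, -0.1]
grip_width: 0.0812
grasp_force: 0.0
```

```bash
python3 - <<'E'
from h import *
o=bot.get_obs();print(o["eef_pos"],go((.446,.3285,.031),6.5))
E
```

```text
[0.44182658 0.32477338 0.11657529] (array([0.012, 0.017, 0.285]), np.float64(-0.001), np.float64(6.4))
```

>>> {"op": "jog_arm", "data": {"deltas": [{"delta_pos": [0.01, 0.012, 0.1], "yaw": 0, "fingers": 0.95}, {"delta_pos": [0.01, 0.012, 0.2], "yaw": 0, "fingers": 0.95}, {"delta_pos": [0.01, 0.012, 0.28], "yaw": 0, "fingers": 0.95}, {"delta_pos": [0.01, 0.012, 0.28], "yaw": 0, "fingers": 0.95}, {"delta_pos": [0.01, 0.012, 0.28], "yaw": 0, "fingers": 0}, {"delta_pos": [0.01, 0.012, 0.28], "yaw": 0, "fingers": 0}, {"delta_pos": [0.01, 0.012, 0.28], "yaw": 0, "fingers": 0}, {"delta_pos": [0.01, 0.012, 0.28], "yaw": 0, "fingers": 0}]}}

```text
clock: 7.65
eef_pos: [0.448, 0.3306, 0.0387]
tool_rot: [0.666, 0.746, 0.002, 0.0]
ft_force: [-0.6, 0.5, 6.6]
grip_width: 0.0485
grasp_force: 65.5
```

```bash
python3 - <<'E'
from h import *
o=bot.get_obs();print(o["eef_pos"],o["ft_force"])
E
```

```text
[0.44804459 0.33063695 0.03869042] [-0.63371469  0.5366962   6.58782975]
```

>>> {"op": "jog_arm", "data": {"deltas": [{"delta_pos": [-0.003, 0, 0], "yaw": 0, "fingers": 0.8}, {"delta_pos": [-0.005, -0.005, 0], "yaw": 0, "fingers": 0.8}, {"delta_pos": [-0.006, -0.006, 0.025], "yaw": 0, "fingers": 0.8}, {"delta_pos": [-0.006, -0.006, 0.05], "yaw": 0, "fingers": 0.8}, {"delta_pos": [-0.006, -0.006, 0.05], "yaw": 0, "fingers": 0.8}, {"delta_pos": [-0.006, -0.006, 0.05], "yaw": 0, "fingers": 0}, {"delta_pos": [-0.006, -0.006, 0.05], "yaw": 0, "fingers": 0}, {"delta_pos": [-0.006, -0.006, 0.05], "yaw": 0, "fingers": 0}, {"delta_pos": [-0.006, -0.006, 0.05], "yaw": 0, "fingers": 0}]}}

```text
clock: 8.55
eef_pos: [0.4455, 0.3277, 0.0213]
tool_rot: [0.666, 0.746, 0.0, 0.0]
ft_force: [0.5, 0.2, -1.2]
grip_width: 0.0495
grasp_force: 62.6
```

```bash
python3 - <<'E'
from h import *
o=bot.get_obs();print(o["eef_pos"],o["ft_force"])
c=bot.camera("wrist");save(c,"w4");P=cloud(c);Z=P[...,2]
m=(abs(Z-.057)<.004)&(abs(P[...,0]-.445)<.06)&(abs(P[...,1]-.327)<.09);print("rack",cv2.minAreaRect((P[m][:,:2]*1000).astype(np.float32)),m.sum())
E
```

```text
[0.4454553  0.32774794 0.0213496 ] [ 0.45255461  0.24531839 -1.22700575]
rack ((444.3333740234375, 343.8142395019531), (76.43132019042969, 94.63895416259766), 5.631687164306641) 18569
```

View pics/w4.png

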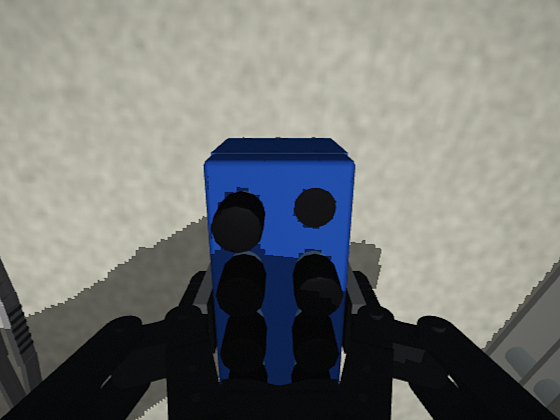

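The rack is gripped squarely on its top band: the pads are at (200,290) and (360,290), and the band's front edge is at v≈160. Lifting and carrying it now.

>>> {"op": "jog_arm", "data": {"deltas": [{"delta_pos": [0, 0, -0.08], "yaw": 0, "fingers": 0}, {"delta_pos": [0, 0, -0.2], "yaw": 0, "fingers": 0}, {"delta_pos": [0, 0, -0.35], "yaw": 0, "fingers": 0}, {"delta_pos": [0, 0, -0.5], "yaw": 0, "fingers": 0}, {"delta_pos": [-0.1, 0, -0.6], "yaw": 0, "fingers": 0}, {"delta_pos": [-0.22, 0, -0.6], "yaw": -0.05, "fingers": 0}, {"delta_pos": [-0.36, 0, -0.6], "yaw": -0.1, "fingers": 0}, {"delta_pos": [-0.5, 0, -0.6], "yaw": -0.1, "fingers": 0}, {"delta_pos": [-0.64, 0, -0.6], "yaw": -0.1, "fingers": 0}, {"delta_pos": [-0.78, 0, -0.6], "yaw": -0.1, "fingers": 0}, {"delta_pos": [-0.88, 0, -0.6], "yaw": -0.1, "fingers": 0}, {"delta_pos": [-0.92, 0, -0.6], "yaw": -0.1, "fingers": 0}]}}

```text
clock: 9.8
eef_pos: [0.4753, 0.0507, 0.2007]
tool_rot: [0.638, 0.77, -0.001, -0.001]
ft_force: [1.1, 1.0, -3.0]
grip_width: 0.0492
grasp_force: 63.5
```

```bash
python3 - <<'E'
from h import *
o=bot.get_obs();print(o["eef_pos"],o["ft_force"],o["grip_width"],go((.4609,-.1415,.19),11.2))
E
```

```text
[0.4752974  0.05072628 0.20068922] [ 1.08096387  0.98740788 -2.95453916] 0.049178183335607334 (array([-0.621, -0.167,  0.036]), np.float64(-0.01), np.float64(10.8))
```

>>> {"op": "jog_arm", "data": {"deltas": [{"delta_pos": [-0.1, -0.027, 0], "yaw": -0.01, "fingers": 0}, {"delta_pos": [-0.23, -0.062, 0], "yaw": -0.01, "fingers": 0}, {"delta_pos": [-0.36, -0.097, 0], "yaw": -0.01, "fingers": 0}, {"delta_pos": [-0.48, -0.13, 0], "yaw": -0.01, "fingers": 0}, {"delta_pos": [-0.57, -0.153, 0], "yaw": -0.01, "fingers": 0}, {"delta_pos": [-0.621, -0.167, 0], "yaw": -0.01, "fingers": 0}, {"delta_pos": [-0.621, -0.167, 0], "yaw": -0.01, "fingers": 0}]}}

```text
clock: 10.5
eef_pos: [0.4619, -0.1403, 0.2007]
tool_rot: [0.634, 0.773, -0.0, -0.001]
ft_force: [0.9, -0.3, -4.3]
grip_width: 0.0492
grasp_force: 63.4
```

```bash
python3 - <<'E'
from h import *
import pickle
c=bot.camera("wrist");save(c,"w5");P=cloud(c);Z=P[...,2]
pickle.dump(c,open("w5.pkl","wb"))
o=bot.get_obs();print(o["eef_pos"],go((.4609,-.1415,.12),11.2))
t=np.radians(11.2);ex=np.array([np.sin(t),-np.cos(t)]);ey=np.array([np.cos(t),np.sin(t)])
oo=np.array([.5031,-.1331]);q=P[...,:2]-oo;x=q@ex;y=q@ey
m=(abs(Z-.105)<.003)&(abs(y)<.15)&(x<.1)&(x>-.12);print("rim",np.percentile(x[m],[.5,1]),np.percentile(y[m],[.5,1,99,99.5]))
im=c["image"].astype(int);b=(im[...,2]>im[...,0]+40)&(c["range_z"]>0)&(abs(y+.043)<.06)&(Z>.15)
print("band z",np.percentile(Z[b],[5,50,90,98]))
top=b&(Z>np.percentile(Z[b],60)-.003)
d=P[top][:,:2]-o["eef_pos"][:2]; dx=d@ex;dy=d@ey
print("front edge rel TCP",np.percentile(dx,[.5,1,2]),"sides",np.percentile(dy,[1,99]))
print("tilt: top z vs x",np.polyfit(dx,P[top][:,2],1), "vs y",np.polyfit(dy,P[top][:,2],1))
E
```

```text
[ 0.46198992 -0.13908146  0.20075263] (array([-0.008, -0.005,  0.269]), np.float64(0.003), np.float64(11.3))
rim [-0.09283041 -0.09275394] [-0.13096039 -0.13056134  0.13396132  0.1343458 ]
band z [0.20541246 0.2361577  0.23702973 0.23779819]
front edge rel TCP [-0.06175896 -0.06165681 -0.06139561] sides [-0.02415594  0.02444377]
tilt: top z vs x [0.00454755 0.23663305] vs y [0.00213939 0.23648912]
```

View pics/w5.png

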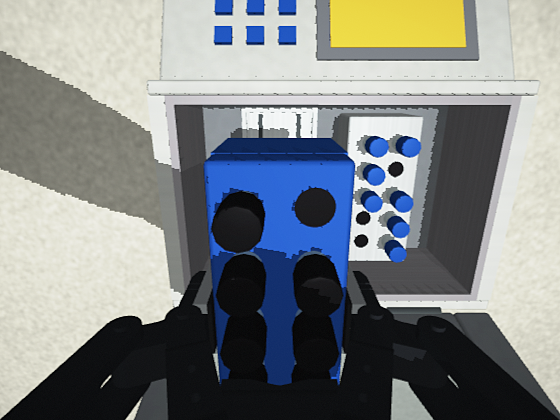

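The rack sits straight in the gripper above the tray, whose front is visible at (280,120), with the block clear on its right. Descending in stages.

>>> {"op": "jog_arm", "data": {"deltas": [{"delta_pos": [-0.007, 0, 0.05], "yaw": 0.003, "fingers": 0}, {"delta_pos": [-0.007, 0, 0.13], "yaw": 0.003, "fingers": 0}, {"delta_pos": [-0.007, 0, 0.22], "yaw": 0.003, "fingers": 0}, {"delta_pos": [-0.007, 0, 0.26], "yaw": 0.003, "fingers": 0}, {"delta_pos": [-0.007, 0, 0.26], "yaw": 0.003, "fingers": 0}, {"delta_pos": [-0.007, 0, 0.26], "yaw": 0.003, "fingers": 0}]}}

```text
clock: 11.15
eef_pos: [0.4631, -0.1401, 0.1235]
tool_rot: [0.634, 0.774, 0.0, -0.0]
ft_force: [-0.2, -0.1, -2.7]
grip_width: 0.0498
grasp_force: 63.3
```

```bash
python3 - <<'E'
from h import *
o=bot.get_obs();print(o["eef_pos"],o["ft_force"],go((.4624,-.1412,.043),11.2))
E
```

```text
[ 0.46306598 -0.14008922  0.12347658] [-0.24910193 -0.14849254 -2.70410984] (array([-0.003, -0.003,  0.268]), np.float64(0.004), np.float64(11.4))
```

>>> {"op": "jog_arm", "data": {"deltas": [{"delta_pos": [-0.003, -0.003, 0.05], "yaw": 0.004, "fingers": 0}, {"delta_pos": [-0.003, -0.003, 0.1], "yaw": 0.004, "fingers": 0}, {"delta_pos": [-0.003, -0.003, 0.15], "yaw": 0.004, "fingers": 0}, {"delta_pos": [-0.003, -0.003, 0.2], "yaw": 0.004, "fingers": 0}, {"delta_pos": [-0.003, -0.003, 0.23], "yaw": 0.004, "fingers": 0}, {"delta_pos": [-0.003, -0.003, 0.25], "yaw": 0.004, "fingers": 0}, {"delta_pos": [-0.003, -0.003, 0.26], "yaw": 0.004, "fingers": 0}, {"delta_pos": [-0.003, -0.003, 0.266], "yaw": 0.004, "fingers": 0}, {"delta_pos": [-0.003, -0.003, 0.266], "yaw": 0.004, "fingers": 0}]}}

```text
clock: 12.05
eef_pos: [0.4625, -0.1423, 0.0439]
tool_rot: [0.635, 0.772, 0.0, 0.0]
ft_force: [-0.2, 0.4, -2.9]
grip_width: 0.0494
grasp_force: 63.4
```

>>> {"op": "jog_arm", "data": {"deltas": [{"delta_pos": [0, 0, 0.004], "yaw": 0, "fingers": 0}, {"delta_pos": [0, 0, 0.008], "yaw": 0, "fingers": 0}, {"delta_pos": [0, 0, 0.011], "yaw": 0, "fingers": 0}, {"delta_pos": [0, 0, 0.011], "yaw": 0, "fingers": 0}]}}

```text
clock: 12.45
eef_pos: [0.4625, -0.1424, 0.0413]
tool_rot: [0.635, 0.772, 0.0, 0.001]
ft_force: [-2.2, 1.3, 4.3]
grip_width: 0.0494
grasp_force: 64.2
```

Force turned upward, so the rack is seated at the expected height. Releasing it with limited opening and rising.

>>> {"op": "jog_arm", "data": {"deltas": [{"delta_pos": [0, 0, 0.0], "yaw": 0, "fingers": 0.7}, {"delta_pos": [0, 0, 0.0], "yaw": 0, "fingers": 0.7}, {"delta_pos": [0, 0, 0.0], "yaw": 0, "fingers": 0.7}, {"delta_pos": [0, 0, -0.08], "yaw": 0, "fingers": 0.7}, {"delta_pos": [0, 0, -0.2], "yaw": 0, "fingers": 0.7}, {"delta_pos": [0, 0, -0.35], "yaw": 0, "fingers": 0.7}, {"delta_pos": [0, 0, -0.5], "yaw": 0, "fingers": 0.7}, {"delta_pos": [0, 0, -0.65], "yaw": 0, "fingers": 0.7}, {"delta_pos": [0, 0, -0.8], "yaw": 0, "fingers": 0.7}, {"delta_pos": [0, 0, -0.95], "yaw": 0, "fingers": 0.7}, {"delta_pos": [0, 0, -0.95], "yaw": 0, "fingers": 0.7}]}}

```text
clock: 13.55
eef_pos: [0.4649, -0.1431, 0.3321]
tool_rot: [0.635, 0.772, 0.003, 0.006]
ft_force: [0.3, -0.0, 0.7]
grip_width: 0.06
grasp_force: 0.0
```

```bash
python3 - <<'E'
from h import *
c=bot.camera("wrist");save(c,"w6");P=cloud(c);Z=P[...,2]
t=np.radians(11.2);ex=np.array([np.sin(t),-np.cos(t)]);ey=np.array([np.cos(t),np.sin(t)])
oo=np.array([.5031,-.1331]);q=P[...,:2]-oo;x=q@ex;y=q@ey
im=c["image"].astype(int);b=(im[...,2]>im[...,0]+40)&(c["range_z"]>0)&(abs(y+.043)<.035)&(abs(x)<.08)&(abs(Z-.077)<.006)
p=np.c_[x[b],y[b]];print(b.sum(),cv2.minAreaRect((p*1000).astype(np.float32)),np.median(Z[b]))
c=bot.camera("top");P=cloud(c);Z=P[...,2]
hp=(P[...,2]>.30)&(P[...,1]<-.2)&(P[...,1]>-.33); pz=P[hp];r=cv2.minAreaRect((pz[pz[:,2]>.322][:,:2]*1000).astype(np.float32));print("bar",r,pz[:,2].max())
o=bot.get_obs();print(o["eef_pos"],o["joint_pos"],go((.530,-.268,.40),-78.8))
E
```

```text
2507 ((-1.7993431091308594, -41.29218292236328), (49.08563995361328, 118.66986083984375), 89.86542510986328) 0.07695173513837597
bar ((575.8966674804688, -258.8143005371094), (62.82459259033203, 14.75370979309082), 11.74693489074707) 0.33851464033079326
[ 0.46284418 -0.14241147  0.32625118] [-2.98507406e-01  1.86622130e-01  1.80783154e-01  1.56177052e+00
  2.02165222e-05  1.07869630e+00] (array([-0.454,  0.14 , -0.245]), np.float64(1.998), np.float64(11.1))
```

View pics/w6.png

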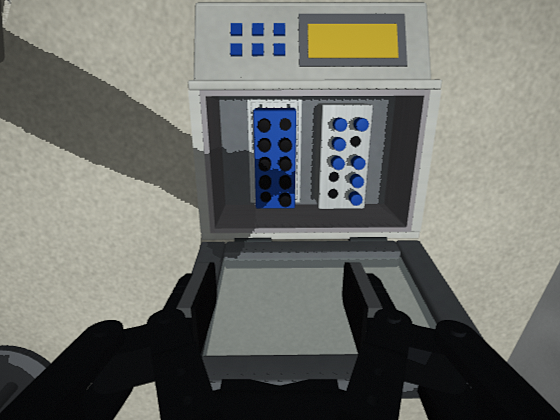

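The rack stands in the tray at (275,160); its measured centre is within 1 mm of the tray's centre, and the band height is right. Now I rise, turn and go over the bar.

>>> {"op": "jog_arm", "data": {"deltas": [{"delta_pos": [0, 0, -0.1], "yaw": 0.2, "fingers": 0.7}, {"delta_pos": [0, 0, -0.2], "yaw": 0.4, "fingers": 0.7}, {"delta_pos": [0, 0, -0.25], "yaw": 0.6, "fingers": 0.7}, {"delta_pos": [0, 0, -0.25], "yaw": 0.8, "fingers": 0.7}, {"delta_pos": [0, 0, -0.25], "yaw": 1.0, "fingers": 0.7}, {"delta_pos": [0, 0, -0.25], "yaw": 1.0, "fingers": 0.7}]}}

```text
clock: 14.25
eef_pos: [0.4617, -0.1421, 0.398]
tool_rot: [0.883, 0.469, -0.001, -0.001]
ft_force: [-0.5, -0.2, -0.8]
grip_width: 0.06
grasp_force: 0.0
```

```bash
python3 - <<'E'
from h import *
o=bot.get_obs();print(o["eef_pos"],go((.530,-.268,.40),-78.8))
E
```

```text
[ 0.46174009 -0.1420831   0.39800369] (array([-0.22 ,  0.424, -0.008]), np.float64(0.993), np.float64(-34.1))
```

>>> {"op": "jog_arm", "data": {"deltas": [{"delta_pos": [-0.22, 0.424, -0.008], "yaw": 0.993, "fingers": 0.7}, {"delta_pos": [-0.22, 0.424, -0.008], "yaw": 0.993, "fingers": 0.7}, {"delta_pos": [-0.22, 0.424, -0.008], "yaw": 0.993, "fingers": 0.7}, {"delta_pos": [-0.22, 0.424, -0.008], "yaw": 0.993, "fingers": 0.7}, {"delta_pos": [-0.22, 0.424, -0.008], "yaw": 0.993, "fingers": 0.7}, {"delta_pos": [-0.22, 0.424, -0.008], "yaw": 0.993, "fingers": 0.7}, {"delta_pos": [-0.22, 0.424, -0.008], "yaw": 0.993, "fingers": 0.7}]}}

```text
clock: 14.95
eef_pos: [0.5307, -0.2678, 0.401]
tool_rot: [0.995, 0.101, -0.001, -0.001]
ft_force: [-1.2, 0.4, 0.2]
grip_width: 0.0597
grasp_force: 0.0
```

```bash
python3 - <<'E'
from h import *
c=bot.camera("wrist");save(c,"w7");P=cloud(c);Z=P[...,2]
o=bot.get_obs();print(o["eef_pos"],o["joint_pos"],go((.530,-.268,.311),-78.8))
m=(Z>.32)&(Z<.345)&(P[...,1]<-.22)&(abs(P[...,0]-.53)<.1);print(m.sum(),cv2.minAreaRect((P[m][:,:2]*1000).astype(np.float32)),np.percentile(Z[m],98))
E
```

```text
[ 0.5306788  -0.26765101  0.40168387] [-4.67123653e-01  4.72930793e-01  7.82149342e-01  1.88185329e+00
 -5.17874050e-06  2.47273155e+00] (array([-0.002,  0.001,  0.302]), np.float64(0.008), np.float64(-78.4))
4413 ((530.9983520507812, -266.642333984375), (155.84988403320312, 15.292998313903809), 11.173659324645996) 0.33576579196606027
```

View pics/w7.png

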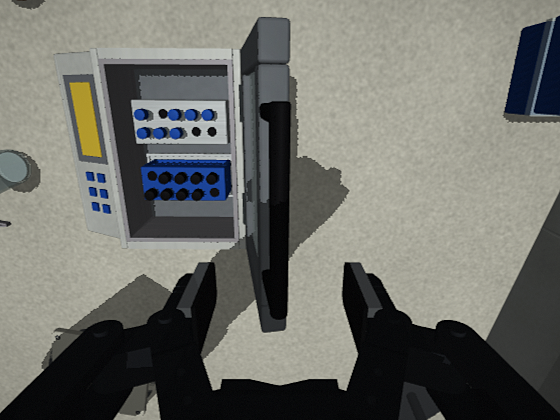

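The bar runs along u≈280 from v=100 to v=320 and sits centred between the open fingers. Descending to grip it.

>>> {"op": "jog_arm", "data": {"deltas": [{"delta_pos": [0.003, -0.002, 0.1], "yaw": 0.008, "fingers": 0.7}, {"delta_pos": [0.003, -0.002, 0.2], "yaw": 0.008, "fingers": 0.7}, {"delta_pos": [0.003, -0.002, 0.29], "yaw": 0.008, "fingers": 0.7}, {"delta_pos": [0.003, -0.002, 0.3], "yaw": 0.008, "fingers": 0.7}, {"delta_pos": [0.003, -0.002, 0.3], "yaw": 0.008, "fingers": 0.7}, {"delta_pos": [0.003, -0.002, 0.3], "yaw": 0.008, "fingers": 0.1}, {"delta_pos": [0.003, -0.002, 0.3], "yaw": 0.008, "fingers": 0.1}, {"delta_pos": [0.003, -0.002, 0.3], "yaw": 0.008, "fingers": 0.1}, {"delta_pos": [0.003, -0.002, 0.3], "yaw": 0.008, "fingers": 0.1}, {"delta_pos": [0.003, -0.002, 0.3], "yaw": 0.008, "fingers": 0.1}]}}

```text
clock: 16.0
eef_pos: [0.5323, -0.2676, 0.3141]
tool_rot: [0.995, 0.096, 0.001, 0.001]
ft_force: [0.0, -0.6, 5.5]
grip_width: 0.0123
grasp_force: 58.6
```

```bash
cat > arc.py <<'E'
from h import *
# rows following the arc from current hood angle: print tool-frame deltas for n steps of da
import sys
n=int(sys.argv[1]);da=float(sys.argv[2]);gz=float(sys.argv[3])   # gz: bar axis above TCP
o=bot.get_obs();M=R.from_quat(o["tool_rot"]).as_matrix()
t=np.radians(11.2);ex=np.array([np.sin(t),-np.cos(t),0]);ez=np.array([0,0,1.])
H=np.array([.5204,-.2210,.106])
f=lambda a:(-.228*np.cos(a)+.008*np.sin(a))*ex+(.228*np.sin(a)+.008*np.cos(a))*ez
r=o["eef_pos"]+[0,0,gz]-H; X=r@ex;Zz=r[2]
a=np.arctan2(Zz,-X)-np.arctan2(.008,.228)
print("angle",a.round(3),"radius",np.hypot(X,Zz).round(4),"F",o["ft_force"].round(1),o["eef_pos"].round(4),o["grip_width"].round(4))
for k in range(1,n+1):
    b=max(a-da*k,-.0); print(b.round(3),((f(b)-f(a))@M/.3).round(3).tolist())
E
python3 arc.py 12 0.08 0.019
```

```text
Traceback (most recent call last):
  File "arc.py", line 11, in <module>
    print("angle",a.round(3),"radius",np.hypot(X,Zz).round(4),"F",o["ft_force"].round(1),o["eef_pos"].round(4),o["grip_width"].round(4))
                                                                                                               ^^^^^^^^^^^^^^^^^^^^^
AttributeError: 'float' object has no attribute 'round'
```

```bash
sed -i 's/o\["grip_width"\].round(4)/o["grip_width"]/' arc.py; python3 arc.py 12 0.07 0.0150
```

```text
angle 1.748 radius 0.2282 F [ 0.  -0.6  5.5] [ 0.5323 -0.2676  0.3141] 0.01225185776855997
1.678 [-0.0, -0.052, -0.009]
1.608 [-0.0, -0.105, -0.015]
1.538 [-0.0, -0.158, -0.017]
1.468 [-0.001, -0.212, -0.016]
1.398 [-0.001, -0.265, -0.01]
1.328 [-0.001, -0.317, -0.001]
1.258 [-0.001, -0.369, 0.011]
1.188 [-0.001, -0.419, 0.028]
1.118 [-0.001, -0.469, 0.048]
1.048 [-0.002, -0.517, 0.071]
0.978 [-0.002, -0.563, 0.097]
0.908 [-0.002, -0.607, 0.127]
```

>>> {"op": "jog_arm", "data": {"deltas": [{"delta_pos": [0, -0.03, -0.005], "yaw": 0, "fingers": 0.1}, {"delta_pos": [0, -0.07, -0.011], "yaw": 0, "fingers": 0.1}, {"delta_pos": [0, -0.105, -0.015], "yaw": 0, "fingers": 0.1}, {"delta_pos": [0, -0.158, -0.017], "yaw": 0, "fingers": 0.1}, {"delta_pos": [0, -0.212, -0.016], "yaw": 0, "fingers": 0.1}, {"delta_pos": [0, -0.265, -0.01], "yaw": 0, "fingers": 0.1}, {"delta_pos": [0, -0.317, -0.001], "yaw": 0, "fingers": 0.1}, {"delta_pos": [0, -0.35, 0.007], "yaw": 0, "fingers": 0.1}, {"delta_pos": [0, -0.369, 0.011], "yaw": 0, "fingers": 0.1}, {"delta_pos": [0, -0.369, 0.011], "yaw": 0, "fingers": 0.1}]}}

```text
clock: 17.0
eef_pos: [0.5105, -0.1578, 0.3113]
tool_rot: [0.995, 0.097, 0.001, 0.0]
ft_force: [-2.2, 2.2, 8.5]
grip_width: 0.0118
grasp_force: 63.0
```

```bash
python3 arc.py 12 0.06 0.0150
```

```text
angle 1.253 radius 0.2294 F [-2.2  2.2  8.5] [ 0.5105 -0.1578  0.3113] 0.011767283456844193
1.193 [-0.0, -0.043, 0.014]
1.133 [-0.0, -0.086, 0.031]
1.073 [-0.0, -0.127, 0.05]
1.013 [-0.0, -0.168, 0.071]
0.953 [-0.001, -0.206, 0.095]
0.893 [-0.001, -0.244, 0.121]
0.833 [-0.001, -0.28, 0.15]
0.773 [-0.001, -0.314, 0.18]
0.713 [-0.001, -0.346, 0.212]
0.653 [-0.001, -0.376, 0.247]
0.593 [-0.001, -0.404, 0.283]
0.533 [-0.002, -0.429, 0.32]
```

Tracking well, forces small. Continuing.

>>> {"op": "jog_arm", "data": {"deltas": [{"delta_pos": [0, -0.022, 0.007], "yaw": 0, "fingers": 0.1}, {"delta_pos": [0, -0.055, 0.019], "yaw": 0, "fingers": 0.1}, {"delta_pos": [0, -0.086, 0.031], "yaw": 0, "fingers": 0.1}, {"delta_pos": [0, -0.127, 0.05], "yaw": 0, "fingers": 0.1}, {"delta_pos": [0, -0.168, 0.071], "yaw": 0, "fingers": 0.1}, {"delta_pos": [0, -0.206, 0.095], "yaw": 0, "fingers": 0.1}, {"delta_pos": [0, -0.244, 0.121], "yaw": 0, "fingers": 0.1}, {"delta_pos": [0, -0.28, 0.15], "yaw": 0, "fingers": 0.1}, {"delta_pos": [0, -0.314, 0.18], "yaw": 0, "fingers": 0.1}, {"delta_pos": [0, -0.33, 0.196], "yaw": 0, "fingers": 0.1}, {"delta_pos": [0, -0.346, 0.212], "yaw": 0, "fingers": 0.1}, {"delta_pos": [0, -0.346, 0.212], "yaw": 0, "fingers": 0.1}]}}

```text
clock: 18.2
eef_pos: [0.4901, -0.0555, 0.2441]
tool_rot: [0.995, 0.097, -0.001, -0.001]
ft_force: [2.7, 2.3, -6.3]
grip_width: 0.0119
grasp_force: 65.6
```

```bash
python3 arc.py 12 0.06 0.0150
```

```text
angle 0.703 radius 0.2275 F [ 2.7  2.3 -6.3] [ 0.4901 -0.0555  0.2441] 0.011917873255395693
0.643 [0.0, -0.03, 0.035]
0.583 [0.0, -0.057, 0.071]
0.523 [0.0, -0.082, 0.109]
0.463 [0.0, -0.105, 0.149]
0.403 [0.0, -0.126, 0.189]
0.343 [0.0, -0.144, 0.231]
0.283 [0.0, -0.159, 0.274]
0.223 [0.0, -0.172, 0.318]
0.163 [0.0, -0.182, 0.362]
0.103 [0.0, -0.19, 0.407]
0.043 [0.0, -0.195, 0.453]Traceback (most recent call last):
  File "arc.py", line 13, in <module>
    b=max(a-da*k,-.0); print(b.round(3),((f(b)-f(a))@M/.3).round(3).tolist())
                             ^^^^^^^
AttributeError: 'float' object has no attribute 'round'
```

>>> {"op": "jog_arm", "data": {"deltas": [{"delta_pos": [0, -0.015, 0.017], "yaw": 0, "fingers": 0.1}, {"delta_pos": [0, -0.038, 0.045], "yaw": 0, "fingers": 0.1}, {"delta_pos": [0, -0.057, 0.071], "yaw": 0, "fingers": 0.1}, {"delta_pos": [0, -0.082, 0.109], "yaw": 0, "fingers": 0.1}, {"delta_pos": [0, -0.105, 0.149], "yaw": 0, "fingers": 0.1}, {"delta_pos": [0, -0.126, 0.189], "yaw": 0, "fingers": 0.1}, {"delta_pos": [0, -0.144, 0.231], "yaw": 0, "fingers": 0.1}, {"delta_pos": [0, -0.159, 0.274], "yaw": 0, "fingers": 0.1}, {"delta_pos": [0, -0.172, 0.318], "yaw": 0, "fingers": 0.1}, {"delta_pos": [0, -0.182, 0.362], "yaw": 0, "fingers": 0.1}, {"delta_pos": [0, -0.184, 0.37], "yaw": 0, "fingers": 0.1}, {"delta_pos": [0, -0.184, 0.37], "yaw": 0, "fingers": 0.1}]}}

```text
clock: 19.4
eef_pos: [0.4792, -0.0006, 0.1327]
tool_rot: [0.995, 0.097, -0.001, -0.002]
ft_force: [1.6, 4.9, -8.7]
grip_width: 0.0117
grasp_force: 68.1
```

```bash
sed -i 's/max(a-da\*k,-.0)/a-da*k/' arc.py; python3 arc.py 6 0.04 0.0150
```

```text
angle 0.149 radius 0.228 F [ 1.6  4.9 -8.7] [ 0.4792 -0.0006  0.1327] 0.01168139599290762
0.109 [0.0, -0.005, 0.03]
0.069 [0.0, -0.009, 0.06]
0.029 [0.0, -0.011, 0.091]
-0.011 [0.0, -0.012, 0.121]
-0.051 [0.0, -0.012, 0.151]
-0.091 [0.0, -0.011, 0.182]
```

>>> {"op": "jog_arm", "data": {"deltas": [{"delta_pos": [0, -0.003, 0.02], "yaw": 0, "fingers": 0.1}, {"delta_pos": [0, -0.006, 0.04], "yaw": 0, "fingers": 0.1}, {"delta_pos": [0, -0.009, 0.06], "yaw": 0, "fingers": 0.1}, {"delta_pos": [0, -0.011, 0.08], "yaw": 0, "fingers": 0.1}, {"delta_pos": [0, -0.012, 0.1], "yaw": 0, "fingers": 0.1}, {"delta_pos": [0, -0.012, 0.113], "yaw": 0, "fingers": 0.1}, {"delta_pos": [0, -0.012, 0.113], "yaw": 0, "fingers": 0.1}, {"delta_pos": [0, -0.012, 0.113], "yaw": 0, "fingers": 0.1}]}}

```text
clock: 20.2
eef_pos: [0.4783, 0.0033, 0.0994]
tool_rot: [0.995, 0.097, -0.001, -0.002]
ft_force: [0.9, 8.5, -7.0]
grip_width: 0.0117
grasp_force: 69.4
```

>>> {"op": "jog_arm", "data": {"deltas": [{"delta_pos": [0, 0, 0.004], "yaw": 0, "fingers": 0.1}, {"delta_pos": [0, 0, 0.008], "yaw": 0, "fingers": 0.1}, {"delta_pos": [0, 0, 0.012], "yaw": 0, "fingers": 0.1}, {"delta_pos": [0, 0, 0.012], "yaw": 0, "fingers": 0.1}, {"delta_pos": [0, 0, 0.012], "yaw": 0, "fingers": 0.1}]}}

```text
clock: 20.7
eef_pos: [0.4783, 0.0034, 0.0965]
tool_rot: [0.995, 0.097, -0.001, -0.002]
ft_force: [-1.1, 8.2, -2.5]
grip_width: 0.012
grasp_force: 69.8
```

>>> {"op": "jog_arm", "data": {"deltas": [{"delta_pos": [0, 0, 0.005], "yaw": 0, "fingers": 0.1}, {"delta_pos": [0, 0, 0.01], "yaw": 0, "fingers": 0.1}, {"delta_pos": [0, 0, 0.015], "yaw": 0, "fingers": 0.1}, {"delta_pos": [0, 0, 0.015], "yaw": 0, "fingers": 0.1}, {"delta_pos": [0, 0, 0.015], "yaw": 0, "fingers": 0.1}]}}

```text
clock: 21.2
eef_pos: [0.4784, 0.0036, 0.0948]
tool_rot: [0.995, 0.097, 0.0, -0.003]
ft_force: [-8.1, 7.7, 18.0]
grip_width: 0.0115
grasp_force: 73.1
```

Contact is firm (18 N up), so the hood is seated. Releasing and rising.

>>> {"op": "jog_arm", "data": {"deltas": [{"delta_pos": [0, 0, 0], "yaw": 0, "fingers": 0.4}, {"delta_pos": [0, 0, 0], "yaw": 0, "fingers": 0.4}, {"delta_pos": [0, 0, 0], "yaw": 0, "fingers": 0.4}, {"delta_pos": [0, 0, 0], "yaw": 0, "fingers": 0.4}, {"delta_pos": [0, 0, -0.06], "yaw": 0, "fingers": 0.4}, {"delta_pos": [0, 0, -0.15], "yaw": 0, "fingers": 0.4}, {"delta_pos": [0, 0, -0.3], "yaw": 0, "fingers": 0.4}, {"delta_pos": [0, 0, -0.45], "yaw": 0, "fingers": 0.4}, {"delta_pos": [0, 0, -0.5], "yaw": 0, "fingers": 0.4}, {"delta_pos": [0, 0, -0.5], "yaw": 0, "fingers": 0.4}]}}

```text
clock: 22.2
eef_pos: [0.4813, 0.0008, 0.2455]
tool_rot: [0.995, 0.096, 0.003, 0.0]
ft_force: [-0.5, 0.4, 0.6]
grip_width: 0.0344
grasp_force: 0.0
```

```bash
python3 - <<'E'
from h import *
c=bot.camera("top");save(c,"t8");P=cloud(c);Z=P[...,2]
t=np.radians(11.2);ex=np.array([np.sin(t),-np.cos(t)]);ey=np.array([np.cos(t),np.sin(t)])
q=P[...,:2]-np.array([.5031,-.1331]);x=q@ex;y=q@ey
for X in(-.08,.08):
    for s in(-1,1):
        m=(abs(x-X)<.006)&(abs(y-s*.115)<.015)&(Z>.09)&(Z<.2);print(X,s,m.sum(),np.median(Z[m]))
o=bot.get_obs();print(o["eef_pos"],o["ft_force"],o["grip_width"])
m=(Z>.004)&(Z<.03)&(abs(P[...,0]-.29)<.05)&(abs(P[...,1]-.26)<.13);print(m.sum(),np.percentile(Z[m],[50,95]))
E
```

```text
-0.08 -1 0 nan
-0.08 1 0 nan
0.08 -1 0 nan
0.08 1 0 nan
[0.48002445 0.00087735 0.24328297] [ 0.12617204  0.23953366 -0.13466144] 0.03410342308844787
386 [0.00902745 0.01152626]
  return _methods._mean(a, axis=axis, dtype=dtype,
  ret = ret.dtype.type(ret / rcount)
```

View pics/t8.png

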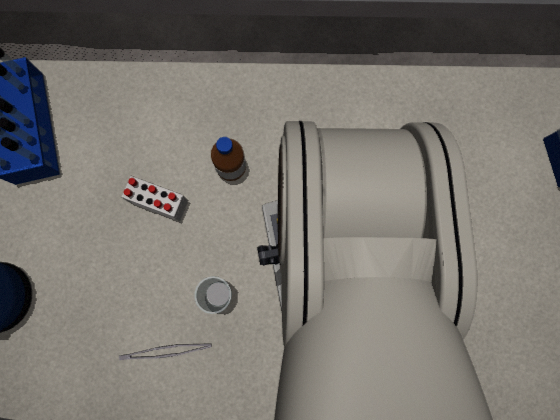

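The top view is blocked by the arm, but the forceps at (165,350) and the bystanders are fine. I'll check the hood from the scene camera.

```bash
python3 - <<'E'
from h import *
c=bot.camera("scene");save(c,"s9");P=cloud(c);Z=P[...,2]
t=np.radians(11.2);ex=np.array([np.sin(t),-np.cos(t)]);ey=np.array([np.cos(t),np.sin(t)])
q=P[...,:2]-np.array([.5031,-.1331]);x=q@ex;y=q@ey
for Y in(.12,.125):
  for X in np.arange(-.08,.09,.04):
    m=(abs(x-X)<.01)&(abs(y-Y)<.006)&(Z>.1)&(Z<.2);print(Y,X.round(2),m.sum(),np.percentile(Z[m],[50,90]) if m.any() else 0)
E
```

```text
0.12 -0.08 44 [0.12943582 0.13121714]
0.12 -0.04 46 [0.12963915 0.13150596]
0.12 0.0 44 [0.129429   0.13069663]
0.12 0.04 43 [0.12965397 0.13095652]
0.12 0.08 35 [0.12969274 0.13138709]
0.125 -0.08 46 [0.12922347 0.13075634]
0.125 -0.04 49 [0.12958396 0.13161007]
0.125 0.0 40 [0.1297296  0.13062355]
0.125 0.04 45 [0.12945332 0.13107041]
0.125 0.08 35 [0.12946309 0.13109702]
```

View pics/s9.png

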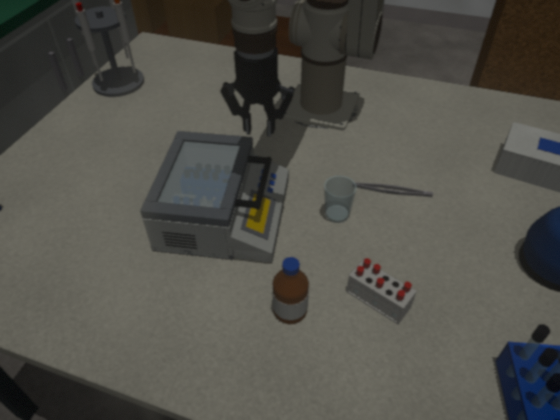

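The hood is level at 0.130 m front to back, so it is fully shut. The forceps lie at (395,190), everything else is in place, and the gripper is clear. Handing in.

```bash
python3 -c "
from workcell import bot
print(bot.job_done())"
```

```text
the job is handed in; nothing more can be done
None
```

I handed the job in at about 22 s: the blue rack stands upright in the tray, the hood is fully shut, the forceps lie flat on the bench, and the white rack, bottle and beaker were not touched; the hand-in gave no verdict.

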